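# Push the coin box through the gap onto its cork pad

## Robot

A 7-joint arm with a two-finger parallel gripper is mounted at the origin on the work surface. World frame = base frame: x ahead of the robot, y to its left, z up, the work surface at z = 0. Lengths are in m, angles in rad, forces in N, time in s.
With the tool pointing down it reaches from about 0.4 to 0.85 m from the base axis. Payload 10.4 kg.
Tool frame: the origin (TCP) lies at the centre of the arm's flange, where the gripper is bolted on; the fingertips stand 182 mm ahead of it and the grasp point (between the pads) lies 164 mm ahead of it (r.hold_point_z is the distance from the TCP to the grasp point, in m); z points along the fingers, y is the direction in which the jaws open and shut (so a half turn about z gives the same grasp; the last joint's range is limited). The gripper opens to 87 mm and grips with 3 to 60 N. Pads are 19 mm wide; open, the fingers measure 117 mm over their backs; the gripper's body (75 mm by 190 mm) begins 51 mm behind the grasp point.
Start: joints at [1.29, 0.332, -0.065, 1.46, 0.022, 1.35, -0.088], TCP at [0.159, -0.604, 0.405] pointing down, gripper open.
Joint ranges: [-2.6, 2.6], [-0.5, 2.12], [-1.47, 1.34], [0.16, 2.42], [-1.27, 4.41], [0.06, 2.06], [-2.6, 2.6]. Speed limits (rad/s): [2.22, 2.22, 2.79, 2.79, 3.14, 3.14, 3.14].

## Interface

Orientations are given as a unit quaternion [x, y, z, w].
In Python, from bench import r, cams, job gives the robot as it stands.
- The arm moves only by the tool carry_out, never from a script. Its argument "rows" is a list of rows, each an object with "jaw": the finger opening in m, from 0 to 0.087; "delta_pos": the shift along the tool's x, y, z in m, a list of three; "yaw": the turn about the tool's z in degrees. A call has 1 to 10 rows; each row shifts and turns the commanded pose from where the row before left it, along the tool's axes as they then stand; what a row does not reach is not made up. A row lasts 1/10 s, in which the tool goes at most 50 mm and 8.59 degrees, less where a joint would pass 70% of its speed; a pose out of reach is approached as far as the arm can. A call is refused whole if a number of a shift passes 0.05 or a number of a turn 8.59, either way. A call with a gripper value outside its range is refused whole. The fingers move at their own pace and stop on an object; "grip_force" is the grip in N (left out, the last holds). Time passes only in rows, so rows that do not move let the fingers close. It gives the time, the measured TCP pose, the force and the opening at its end, in the units of the state.
- r.read_state(): the state, without advancing time (a new reading comes with each control period).
- cams.camera(name): name is "side" or "top"; returns a dict with "img" (480x640x3 uint8, blue, green, red), "mtx" (3x3 intrinsics, pixels), "k1" (the pictures are not rectified: a ray, as slopes to the right and down, at radius r is drawn at 1 + k1 r^2 times it, then the intrinsics apply), "R" (3x3) and "t" (3): a world point X has camera coordinates R X + t. Camera axes: x right, y down, z forward; pixel columns grow to the right and rows downward; lengths in m; the calibration is good to about 2 mm. A picture is of the moment at which its call begins. There is no depth.
- job.close_job(): hands the job in, once; it reports no verdict.
Trained networks look in the newest picture that a camera, given by its name, has taken for a name from the list of things; names that differ only in an ending like _2 or _b are one class to them, and where a whole thing is asked for, a point or a joint stands for the part that bears it (a point fixed in the world has none). Each returns a list of dicts, best first, with "confidence" (0 to 1); they miss things now and then, are a little off and sometimes report something else, mostly with a low value. They report only what shows in the picture. A call takes as long as a camera call. They do not tell look-alikes from the thing itself.
- cams.boxes_of(camera, query): "rect" ([centre column, centre row, width, height] as shares, 0 to 1, of the picture: columns of its width, rows of its height, round what is visible of it).
- cams.outline_of(camera, query): "pixels" (480x640 bool, what is visible of it) and "rect" ([centre column, centre row, width, height] as shares, 0 to 1, of the picture: columns of its width, rows of its height, round what is visible of it).
The state is a dict: "time": time; "joint_positions": joint angles; "joint_vel": joint speeds; "joint_torque": joint torques, N m; "ee_pos": TCP position; "eef_rot": TCP orientation; "ft_force": force on the tool from outside, world axes, zero at the start; "torque": the same for the moment, N m; "width": finger opening in m.
Only numpy, scipy, OpenCV 4.12 (cv2) and the standard library are available. Lean on these libraries where they do the work, as an engineer would, in place of code of your own. Each camera call takes 0.05 s, during which the arm holds its last target.

## Task

Push the red lacquered coin box along the bench with the fingers, through the narrow gap between the beige planter and the clear photo block, until it stands wholly on the cork pad behind them. Only push it: it must stay flat on the bench, never lifted or tipped. It may brush the planter and the photo block but must not be rammed into them, and the remote, the steel clip and the candle stay where they are.

Things in the scene. Friction and masses are not known exactly. Their poses are not given: they have to be found in the camera images.
- coinbox: Loose coin box, glossy red, clipped-on lid (thin dark seam), brass clasps on both ends, brass bar on top; one rigid piece, 100 (x) x 88 (y) x 40 (z) mm, edges rounded 4 to 5 mm, 0.25 to 0.5 kg, slides on the bench. Origin: centre of the underside. Its +x end leads, at the start up to 0.4 rad off the pad's +x, its centre up to 30 mm to either side of the gap's centre line.
- pad: Cork pad inlaid flush in the bench top (no step), 140 (its x) x 120 (its y) mm. Origin: its centre, at bench height. Its +x axis is the direction in which the box passes through the gap (roughly world +y); the gap's centre line is the pad's x axis. The gap lies on its -x side; the box starts before the gap, its centre 250 to 300 mm from the pad's centre.
- gap (a point): Middle of the gap between planter and photo block, at bench height, 105 mm from the pad's centre on its -x side. The gap is 96 mm wide (4 mm to spare on each side of the box) and 50 mm long in the push direction; its far end is 10 mm short of the pad's edge. Axes as the pad's.
- corner_fl (a point): Lower corner of the coin box at its +x, +y end (50, 44, 0 mm from its origin).
- corner_fr (a point): Lower corner of the coin box at its +x, -y end (50, -44, 0 mm).
- corner_bl (a point): Lower corner of the coin box at its -x, +y end (-50, 44, 0 mm).
- corner_br (a point): Lower corner of the coin box at its -x, -y end (-50, -44, 0 mm).
- planter: Beige ceramic planter, fixed: a block 50 (its x) x 80 (its y) x 60 mm high, edges rounded 10 mm, with small succulents standing about 16 mm above its rim. Stands square on one side of the gap (either side), centre 88 mm from the gap's centre line. Origin: centre of the underside; axes as the pad's.
- photo: Clear acrylic photo block with a landscape picture on a white core, fixed: 50 (its x) x 80 (its y) x 60 mm high, edges rounded 8 mm. Stands square on the other side of the gap, centre 88 mm from the centre line. Origin: centre of the underside; axes as the pad's.
- remote: Black remote, loose, 150 (its x) x 44 x 18 mm high, beside the pad. Leave alone. Origin: centre of the underside.
- clip: Stainless steel spring clip, loose, about 70 (its x) x 60 x 26 mm high, on the other side of the pad from the remote. Leave alone. Origin: centre of the underside.
- candle: White round candle jar, loose, 64 mm diameter, 50 mm high, beyond the pad's +x edge, 48 mm or more from it. Leave alone. Origin: centre of the underside.
Mind the look-alikes: they are no part of the job. What is meant by the coinbox is not blue, and is the larger of those in its own colour.

How it is judged:
By the outcome, as a careful person would: the job done as asked, in the order asked, and still so for the second after the job is handed in, with the robot touching nothing.
It also fails if it takes over 54 s, if anything falls off the work surface, if the arm or the gripper's body presses on something with over 40 N, if the wrist force passes 120 N, or if a joint passes its speed limit or range.

## Working session

There is one attempt and no reset: what is moved stays moved. The work goes in short steps, Python scripts to look and compute and a tool call to move; the robot and the scene stay as the last step left them, time stands still between calls to the robot, and variables do not carry over. Pictures are saved under pics/ and viewed, and the job is handed in when it is done.

Besides the shell and the picture viewer there is one more tool, called after ">>>" in YAML: its name, and indented under it one key for each argument. carry_out: Moves the arm, as the interface text tells. Its arguments: {"type":"object","properties":{"rows":{"type":"array"},"grip_force":{"type":"number"}},"required":["rows"]}

```bash
ls; mkdir -p pics; python3 - <<'E'
from bench import r,cams,job
import cv2
s=r.read_state(); print({k:s[k] for k in ('time','ee_pos','eef_rot','ft_force','width')}, r.hold_point_z)
for n in ('top','side'):
    c=cams.camera(n); cv2.imwrite(f'pics/{n}0.png',c['img']); print(n,c['mtx'],c['k1'],c['R'],c['t'])
    for q in ('coinbox','pad','planter','photo','remote','clip','candle'):
        for b in cams.boxes_of(n,q): 
            x=b['rect'];print(q,round(b['confidence'],2),[round(x[0]*640),round(x[1]*480),round(x[2]*640),round(x[3]*480)])
E
```

```text
pics
{'time': 0.0, 'ee_pos': array([ 0.1593157 , -0.60422162,  0.40396277]), 'eef_rot': array([ 9.91701640e-01,  1.28558805e-01, -1.25574510e-04, -6.88863235e-04]), 'ft_force': array([-0.06675954, -0.29442735,  0.00279423]), 'width': 0.08731129630610304} 0.1635
top [[545.48407142   0.         319.76685748]
 [  0.         545.48407142 243.08353977]
 [  0.           0.           1.        ]] -0.1526548459600857 [[ 0.01586658 -0.99984343  0.0078332 ]
 [-0.99294873 -0.01667666 -0.11736573]
 [ 0.11747798 -0.00591577 -0.99305787]] [0.09369291 0.56577948 0.79775008]
coinbox 0.94 [470, 361, 77, 67]
coinbox 0.92 [451, 266, 70, 60]
coinbox 0.85 [456, 182, 47, 55]
pad 0.85 [273, 241, 98, 86]
pad 0.66 [335, 302, 40, 55]
pad 0.51 [163, 250, 51, 43]
photo 0.62 [332, 303, 39, 56]
photo 0.39 [450, 268, 72, 60]
remote 0.78 [245, 341, 97, 37]
clip 0.63 [281, 154, 51, 51]
candle 0.75 [163, 252, 47, 49]
side [[566.02891732   0.         314.61404135]
 [  0.         566.02891732 240.54789102]
 [  0.           0.           1.        ]] -0.09261852485676252 [[-0.72302863 -0.69077504 -0.00770944]
 [-0.43073431  0.45951489 -0.77673291]
 [ 0.54009031 -0.55827941 -0.62978294]] [0.4778462  0.22739432 0.78330699]
coinbox 0.96 [346, 183, 39, 33]
coinbox 0.92 [471, 234, 65, 59]
coinbox 0.71 [395, 209, 65, 52]
planter 0.72 [295, 216, 48, 50]
photo 0.95 [362, 264, 50, 51]
remote 0.58 [336, 337, 86, 69]
remote 0.54 [399, 207, 68, 51]
clip 0.83 [234, 237, 46, 35]
clip 0.19 [334, 336, 89, 66]
candle 0.72 [213, 326, 43, 53]
```

View pics/top0.png

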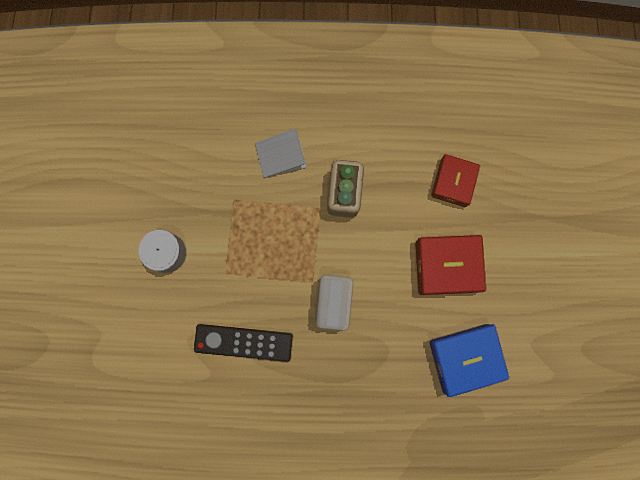

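View pics/side0.png

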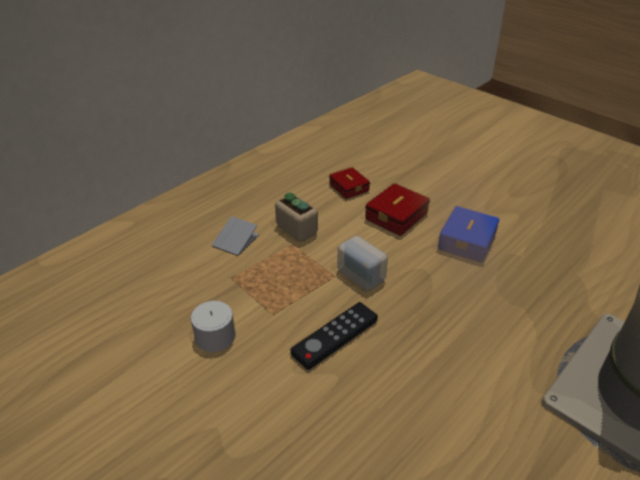

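```bash
python3 - <<'E'
import cv2
a=cv2.imread('pics/top0.png')[140:410,400:520]; b=cv2.imread('pics/top0.png')[180:340,210:360]
cv2.imwrite('pics/crop0.png',cv2.resize(a,None,fx=2.2,fy=2.2,interpolation=cv2.INTER_CUBIC))
cv2.imwrite('pics/crop1.png',cv2.resize(b,None,fx=3.7,fy=3.7,interpolation=cv2.INTER_CUBIC))
E
```

```text
(no output)
```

The candidates are the small red box (457,181), the large red box (451,265) and the blue box (470,361). The large red one at (451,265) fits the description.

View pics/crop0.png

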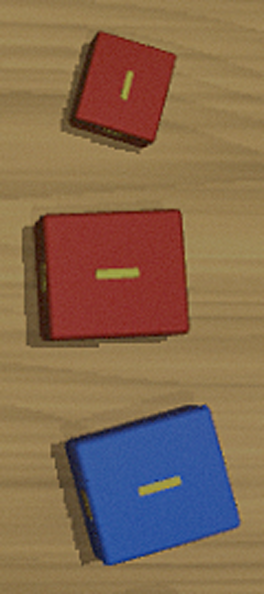

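```bash
cat > h.py <<'E'
import numpy as np, cv2
from scipy.optimize import minimize
def proj(c,P):
    q=np.atleast_2d(P)@c['R'].T+c['t']; s=q[:,:2]/q[:,2:]; s=s*(1+c['k1']*(s**2).sum(1,keepdims=True))
    return s*[c['mtx'][0,0],c['mtx'][1,1]]+[c['mtx'][0,2],c['mtx'][1,2]]
def unproj(c,uv,z=0.):
    uv=np.atleast_2d(uv).astype(float); d=(uv-[c['mtx'][0,2],c['mtx'][1,2]])/[c['mtx'][0,0],c['mtx'][1,1]]; s=d.copy()
    for _ in range(20): s=d/(1+c['k1']*(s**2).sum(1,keepdims=True))
    ray=np.c_[s,np.ones(len(s))]@c['R']; o=-c['R'].T@c['t']
    return o+ray*((z-o[2])/ray[:,2])[:,None]
_u=np.array([[np.cos(a)*np.cos(b),np.sin(a)*np.cos(b),np.sin(b)] for a in np.arange(0,6.28,.39) for b in (-1.57,-.8,-.4,0,.4,.8,1.57)])
def rbox(L,W,H,rad):
    c=np.array([[sx*(L/2-rad),sy*(W/2-rad),z] for sx in(-1,1) for sy in(-1,1) for z in(rad,H-rad)])
    return (c[:,None]+rad*_u[None]).reshape(-1,3)
def place(P,x,y,th):
    C,S=np.cos(th),np.sin(th); return P@np.array([[C,S,0],[-S,C,0],[0,0,1]])+[x,y,0]
K=6
def hullmask(c,P,roi):
    h=cv2.convexHull(((proj(c,P)-[roi[0],roi[1]]+.5)*K*16).astype(np.int32)-8)
    m=np.zeros(((roi[3]-roi[1])*K,(roi[2]-roi[0])*K),np.uint8); cv2.fillConvexPoly(m,h,1,shift=4); return m
def cost(c,m,P,roi):
    M=cv2.resize(m[roi[1]:roi[3],roi[0]:roi[2]].astype(np.uint8),None,fx=K,fy=K,interpolation=cv2.INTER_NEAREST)
    h=hullmask(c,P,roi); return 1-(M&h).sum()/(M|h).sum()
def roi_of(m):
    y,x=np.nonzero(m); return (max(x.min()-15,0),max(y.min()-15,0),min(x.max()+15,640),min(y.max()+15,480))
def fit(obs,shape,x0):
    rs=[roi_of(m) for _,m in obs]
    f=lambda p:sum(cost(c,m,place(shape,*p),ro) for (c,m),ro in zip(obs,rs))
    b=minimize(f,x0,method='Nelder-Mead',options=dict(initial_simplex=np.array([x0]+[np.add(x0,d) for d in ([.012,0,0],[0,.012,0],[0,0,.15])]),xatol=1e-5,fatol=1e-5))
    return b.x,b.fun
COIN=rbox(.1,.088,.04,.0045); PL=rbox(.05,.08,.06,.01); PH=rbox(.05,.08,.06,.008)
PAD=np.array([[a*.07,b*.06,0] for a in(-1,1) for b in(-1,1)])
def redmask(img,near):
    h=cv2.cvtColor(img,cv2.COLOR_BGR2HSV); m=(((h[...,0]<6)|(h[...,0]>172))&(h[...,1]>140)&(h[...,2]>40)).astype(np.uint8)
    m=cv2.morphologyEx(m,cv2.MORPH_CLOSE,np.ones((5,5),np.uint8))
    n,l,st,ce=cv2.connectedComponentsWithStats(m); ok=[i for i in range(1,n) if st[i,4]>100]
    i=min(ok,key=lambda i:np.hypot(*(ce[i]-near))); m=(l==i).astype(np.uint8)
    cn,_=cv2.findContours(m,cv2.RETR_EXTERNAL,cv2.CHAIN_APPROX_NONE); cv2.drawContours(m,cn,-1,1,-1); return m
E
python3 - <<'E'
from bench import r,cams
from h import *
ct,cs=cams.camera('top'),cams.camera('side')
def net(n,q,near):
    o=[x for x in cams.outline_of(n,q)]
    o=[x for x in o if np.hypot(x['rect'][0]*640-near[0],x['rect'][1]*480-near[1])<20]
    return o[0]['pixels'] if o else None
near=dict(coinbox=((451,265),(397,209)),pad=((273,241),(283,278)),planter=((345,188),(297,218)),photo=((335,303),(362,264)))
import pickle
for q,sh in (('coinbox',COIN),('pad',PAD),('planter',PL),('photo',PH)):
    o={}
    for n,c,i in(('top',ct,0),('side',cs,1)):
        m=net(n,q,near[q][i]); o[n]=None if m is None else (c,m)
    g=unproj(ct,near[q][0])[0]
    for use in (['top'],['side'],['top','side']):
        obs=[o[k] for k in use if o[k] is not None]
        if len(obs)<len(use): continue
        p,f=min((fit(obs,sh,[g[0],g[1],t]) for t in(1.35,1.6)),key=lambda a:a[1]); print(q,use,p.round(4),round(f,3))
obs=[(ct,redmask(ct['img'],(451,265))),(cs,redmask(cs['img'],(397,209)))]
for k in (obs[:1],obs[1:],obs):
    print('red',fit(k,COIN,[*unproj(ct,[(451,265)],.03)[0][:2],1.5]))
E
```

```text
coinbox ['top'] [ 0.5351 -0.1005  1.6123] 0.026
coinbox ['side'] [ 0.532  -0.1005  1.6319] 0.025
coinbox ['top', 'side'] [ 0.5343 -0.1005  1.6122] 0.083
pad ['top'] [0.5708 0.1777 1.4804] 0.018
planter ['top'] [0.6501 0.0659 1.4978] 0.042
planter ['side'] [0.6487 0.0641 1.4832] 0.037
planter ['top', 'side'] [0.6496 0.0651 1.5063] 0.11
photo ['top'] [0.4742 0.0813 1.4822] 0.042
photo ['side'] [0.4728 0.0798 1.469 ] 0.029
photo ['top', 'side'] [0.4733 0.0807 1.48  ] 0.099
red (array([ 0.53466924, -0.10014148,  1.62674198]), np.float64(0.06851304723645146))
red (array([ 0.53406267, -0.10069557,  1.7336081 ]), np.float64(0.10052648897663707))
red (array([ 0.53461198, -0.10047198,  1.6440785 ]), np.float64(0.1785485727348739))
```

The crop confirms it. The large red box at (451,265) sits between the small red one and the blue one, with its clasp and bar visible. The pad frame agrees across three sources: yaw about 1.482, gap centre about (0.562, 0.073). The box is about 11 mm to the pad's +y side and +0.13 rad off. I'll first square it with a two-finger push on its +y side, then push it straight through.

```bash
cat >> h.py <<'E'
G=np.array([.5619,.0734]); TH=1.482
ex=np.array([np.cos(TH),np.sin(TH)]); ey=np.array([-ex[1],ex[0]])
def togap(p): d=np.asarray(p)[:2]-G; return np.array([d@ex,d@ey])
def toworld(s,l): return G+s*ex+l*ey
def tool(s):
    x,y,z,w=s['eef_rot']; from scipy.spatial.transform import Rotation as Ro
    R=Ro.from_quat([x,y,z,w]).as_matrix(); return R
def report(s,target=None):
    R=tool(s); phi=np.arctan2(R[1,0],R[0,0]); p=s['ee_pos']
    print('t',round(s['time'],2),'gap s,l',togap(p).round(4),'z',p[2].round(4),'phi-TH deg',np.degrees(phi-TH).round(2),'F',np.round(s['ft_force'],1),'w',round(s['width'],4))
    if target is not None:
        d=np.r_[toworld(*target[:2]),target[2]]-p; print(' tool delta',(R.T@d).round(4))
E
python3 - <<'E'
from bench import r,cams
from h import *
c=cams.camera('top')
print('box',togap([.5347,-.1003]))
for uv in((432,345),(493,325),(508,380),(448,395)): print('blue',togap(unproj(c,uv,.04)[0]).round(3), togap(unproj(c,uv,.0)[0]).round(3))
for uv in((459,155),(437,180)): print('small red',togap(unproj(c,uv,.03)[0]).round(3))
s=r.read_state();report(s,(-.175,.088,.404));print(s['joint_positions'])
E
```

```text
box [-0.17542774  0.01168918]
blue [-0.154  0.136] [-0.162  0.138]
blue [-0.245  0.098] [-0.258  0.098]
blue [-0.276  0.179] [-0.29   0.183]
blue [-0.185  0.208] [-0.195  0.214]
small red [-0.175 -0.163]
small red [-0.143 -0.118]
t 1.35 gap s,l [-0.7108  0.3408] z 0.4048 phi-TH deg -70.14 F [ 0.2 -1.   0.9] w 0.0873
 tool delta [ 0.4198 -0.418   0.0007]
[ 1.29037273  0.33222458 -0.06469677  1.4601049   0.021579    1.34989729
 -0.08851273]
```

>>> carry_out:
  rows:
    - {"jaw":0.05,"delta_pos":[0.03,-0.03,0],"yaw":-6.62}
    - {"jaw":0.05,"delta_pos":[0.03,-0.03,0],"yaw":-6.62}
    - {"jaw":0.05,"delta_pos":[0.03,-0.03,0],"yaw":-6.62}
    - {"jaw":0.05,"delta_pos":[0,0,0],"yaw":0}
  grip_force: 20

```text
time: 1.75
ee_pos: [0.2129, -0.484, 0.4052]
eef_rot: [0.953, 0.302, 0.0, -0.0]
ft_force: [0.6, -0.2, 0.3]
width: 0.0628
```

```bash
python3 - <<'E'
from bench import r,cams
from h import *
report(r.read_state(),(-.165,.086,.404))
E
```

```text
t 1.75 gap s,l [-0.5862  0.2982] z 0.4052 phi-TH deg -49.71 F [ 0.6 -0.2  0.3] w 0.0628
 tool delta [ 0.4342 -0.1841  0.0017]
```

I turned it the wrong way: the side push needs phi−TH = −90°. I'll turn back by +40.3°.

>>> carry_out:
  rows:
    - {"jaw":0.05,"delta_pos":[0.03,-0.01,0],"yaw":8.06}
    - {"jaw":0.05,"delta_pos":[0.03,-0.01,0],"yaw":8.06}
    - {"jaw":0.05,"delta_pos":[0.03,-0.02,0],"yaw":8.06}
    - {"jaw":0.05,"delta_pos":[0.03,-0.02,0],"yaw":8.06}
    - {"jaw":0.05,"delta_pos":[0.03,-0.02,0],"yaw":8.06}
    - {"jaw":0.05,"delta_pos":[0,0,0],"yaw":0}

```text
time: 2.35
ee_pos: [0.3322, -0.3627, 0.4052]
eef_rot: [0.999, -0.05, 0.001, -0.0]
ft_force: [-0.1, 0.5, -0.0]
width: 0.0501
```

```bash
python3 - <<'E'
from bench import r,cams
from h import *
report(r.read_state(),(-.165,.086,.404))
E
```

```text
t 2.35 gap s,l [-0.4547  0.1901] z 0.4052 phi-TH deg -90.63 F [-0.1  0.5 -0. ] w 0.0501
 tool delta [ 0.1009 -0.2909  0.0015]
```

>>> carry_out:
  rows:
    - {"jaw":0.05,"delta_pos":[0.014,-0.042,0],"yaw":-0.6}
    - {"jaw":0.05,"delta_pos":[0.014,-0.042,0],"yaw":0}
    - {"jaw":0.05,"delta_pos":[0.014,-0.042,0],"yaw":0}
    - {"jaw":0.05,"delta_pos":[0.014,-0.042,0],"yaw":0}
    - {"jaw":0.05,"delta_pos":[0.014,-0.042,0],"yaw":0}
    - {"jaw":0.05,"delta_pos":[0.014,-0.042,0],"yaw":0}
    - {"jaw":0.05,"delta_pos":[0.014,-0.038,0],"yaw":0}
    - {"jaw":0.05,"delta_pos":[0,0,0],"yaw":0}
    - {"jaw":0.05,"delta_pos":[0,0,0],"yaw":0}

```text
time: 3.25
ee_pos: [0.4524, -0.0859, 0.4048]
eef_rot: [0.999, -0.043, 0.0, 0.0]
ft_force: [-0.3, -0.7, -0.1]
width: 0.0499
```

```bash
python3 - <<'E'
from bench import r,cams
from h import *
report(r.read_state(),(-.165,.086,.202))
E
```

```text
t 3.25 gap s,l [-0.1684  0.0949] z 0.4048 phi-TH deg -89.87 F [-0.3 -0.7 -0.1] w 0.0499
 tool delta [ 0.0089 -0.0034  0.2028]
```

>>> carry_out:
  rows:
    - {"jaw":0.05,"delta_pos":[0.004,-0.003,0.04],"yaw":0}
    - {"jaw":0.05,"delta_pos":[0.004,0,0.04],"yaw":0}
    - {"jaw":0.05,"delta_pos":[0,0,0.04],"yaw":0}
    - {"jaw":0.05,"delta_pos":[0,0,0.035],"yaw":0}
    - {"jaw":0.05,"delta_pos":[0,0,0],"yaw":0}

```text
time: 3.75
ee_pos: [0.4583, -0.0852, 0.2459]
eef_rot: [0.999, -0.045, -0.004, -0.001]
ft_force: [0.1, 0.4, 0.3]
width: 0.0498
```

```bash
python3 - <<'E'
from bench import r,cams
from h import *
for n in('top','side'):
    c=cams.camera(n); cv2.imwrite(f'pics/{n}1.png',c['img'])
a=cv2.imread('pics/side1.png')[130:300,300:560]
cv2.imwrite('pics/side1c.png',cv2.resize(a,None,fx=3,fy=3,interpolation=cv2.INTER_CUBIC))
report(r.read_state(),(-.165,.086,.202))
E
```

```text
t 3.85 gap s,l [-0.1664  0.087 ] z 0.2504 phi-TH deg -90.06 F [-0.   0.2  1.1] w 0.05
 tool delta [ 0.001  -0.0014  0.0484]
```

View pics/side1c.png

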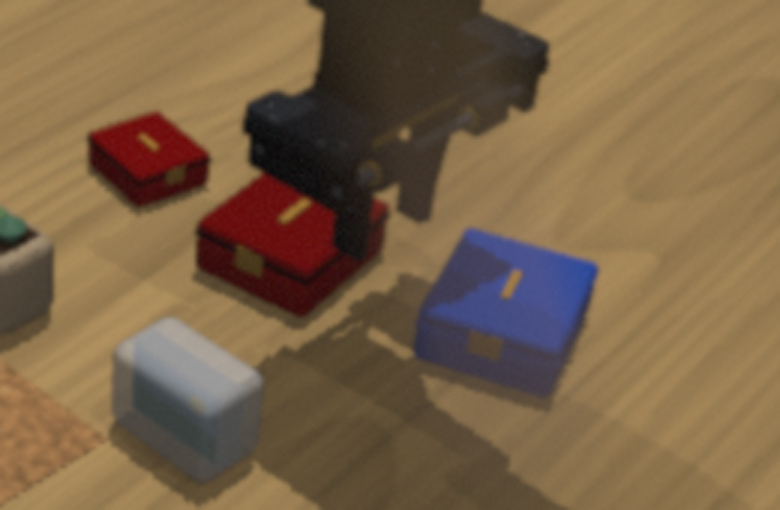

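View pics/top1.png

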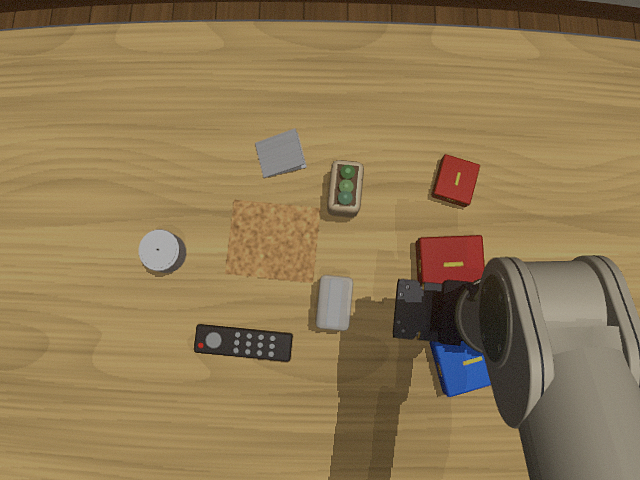

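The side picture shows the fingers (crop about 350,250 and 420,215) between the red and blue boxes. The top view shows the hand clear of the photo block (335,303). Next: descend and take a check.

>>> carry_out:
  rows:
    - {"jaw":0.05,"delta_pos":[0,0,0.02],"yaw":0}
    - {"jaw":0.05,"delta_pos":[0,0,0.02],"yaw":0}
    - {"jaw":0.05,"delta_pos":[0,0,0.009],"yaw":0}
    - {"jaw":0.05,"delta_pos":[0,0,0],"yaw":0}
    - {"jaw":0.05,"delta_pos":[0,0,0],"yaw":0}
    - {"jaw":0.05,"delta_pos":[0,0,0],"yaw":0}

```text
time: 4.45
ee_pos: [0.4611, -0.0837, 0.202]
eef_rot: [0.999, -0.044, 0.001, 0.0]
ft_force: [0.3, 0.5, -0.5]
width: 0.0498
```

```bash
python3 - <<'E'
from bench import r,cams
from h import *
for n in('top','side'):
    c=cams.camera(n); cv2.imwrite(f'pics/{n}2.png',c['img'])
a=cv2.imread('pics/side2.png')[130:300,300:560]
cv2.imwrite('pics/side2c.png',cv2.resize(a,None,fx=3,fy=3,interpolation=cv2.INTER_CUBIC))
report(r.read_state(),(-.165,.0535,.202))
E
```

```text
t 4.55 gap s,l [-0.1653  0.0867] z 0.2016 phi-TH deg -89.99 F [ 1.  -0.1 -0.9] w 0.0501
 tool delta [ 0.0332 -0.0003 -0.0003]
```

View pics/side2c.png

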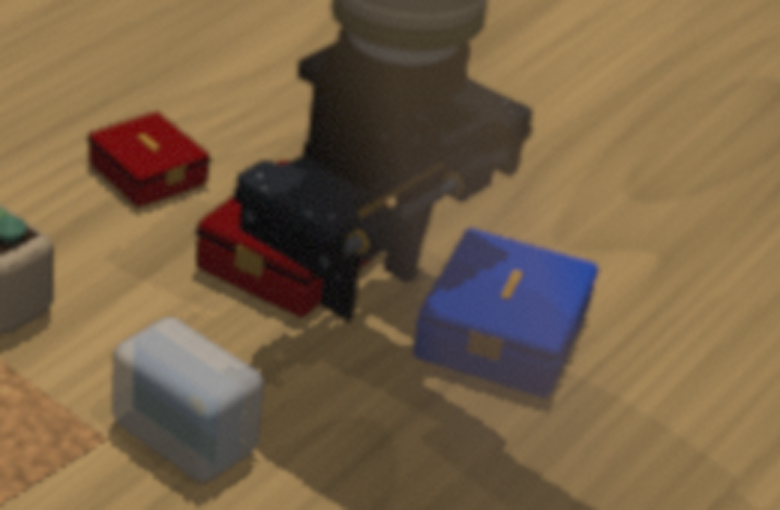

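The fingers are down beside the box's +y side at tip height about 20 mm. Push 33 mm towards −lat.

>>> carry_out:
  rows:
    - {"jaw":0.05,"delta_pos":[0.005,0,0],"yaw":0}
    - {"jaw":0.05,"delta_pos":[0.005,0,0],"yaw":0}
    - {"jaw":0.05,"delta_pos":[0.004,0,0],"yaw":0}
    - {"jaw":0.05,"delta_pos":[0.004,0,0],"yaw":0}
    - {"jaw":0.05,"delta_pos":[0.004,0,0],"yaw":0}
    - {"jaw":0.05,"delta_pos":[0.004,0,0],"yaw":0}
    - {"jaw":0.05,"delta_pos":[0.003,0,0],"yaw":0}
    - {"jaw":0.05,"delta_pos":[0.002,0,0],"yaw":0}
    - {"jaw":0.05,"delta_pos":[0,0,0],"yaw":0}

```text
time: 5.45
ee_pos: [0.4916, -0.0863, 0.2008]
eef_rot: [0.999, -0.044, 0.0, 0.0]
ft_force: [0.7, 0.6, 0.4]
width: 0.0498
```

```bash
python3 - <<'E'
from bench import r,cams
from h import *
report(r.read_state())
c=cams.camera('side'); cv2.imwrite('pics/side3.png',c['img'])
c=cams.camera('top'); cv2.imwrite('pics/top3.png',c['img'])
a=cv2.imread('pics/top3.png')[200:340,380:540]; b=cv2.imread('pics/side3.png')[150:270,320:460]
cv2.imwrite('pics/c3.png',np.hstack([cv2.resize(a,(400,350)),cv2.resize(b,(400,350))]))
E
```

```text
t 5.45 gap s,l [-0.1654  0.0558] z 0.2008 phi-TH deg -89.99 F [0.7 0.6 0.4] w 0.0498
```

View pics/c3.png

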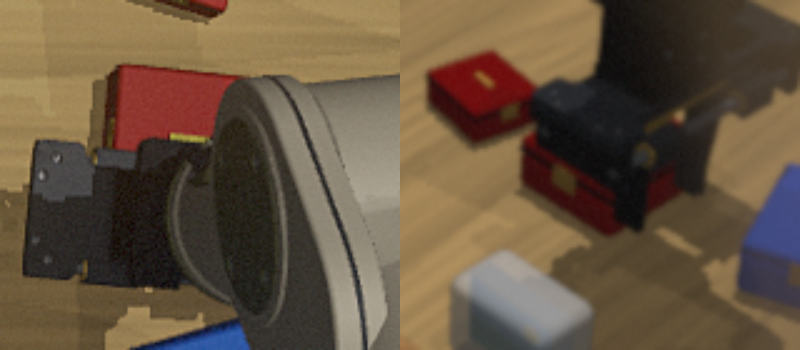

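>>> carry_out:
  rows:
    - {"jaw":0.05,"delta_pos":[-0.015,0,0],"yaw":0}
    - {"jaw":0.05,"delta_pos":[-0.01,0,-0.01],"yaw":0}
    - {"jaw":0.05,"delta_pos":[0,0,-0.04],"yaw":0}
    - {"jaw":0.05,"delta_pos":[0,0.02,-0.04],"yaw":0}
    - {"jaw":0.05,"delta_pos":[0,0.04,-0.02],"yaw":0}
    - {"jaw":0.05,"delta_pos":[0,0.04,0],"yaw":0}
    - {"jaw":0.05,"delta_pos":[0,0.04,0],"yaw":0}
    - {"jaw":0.05,"delta_pos":[0,0.04,0],"yaw":0}
    - {"jaw":0.05,"delta_pos":[0,0,0],"yaw":0}

```text
time: 6.45
ee_pos: [0.4488, -0.269, 0.3107]
eef_rot: [0.999, -0.048, -0.0, 0.001]
ft_force: [-0.4, -0.3, -0.2]
width: 0.0504
```

```bash
cat >> h.py <<'E'
def meas(cams,tag):
    ct=cams.camera('top'); g=(430,258); 
    import bench
    res=[]
    o=[x for x in cams.outline_of('top','coinbox') if x['confidence']>.3]
    for x in o:
        m=x['pixels']; g=unproj(ct,[(x['rect'][0]*640,x['rect'][1]*480)],.03)[0]
        hsv=cv2.cvtColor(ct['img'],cv2.COLOR_BGR2HSV)[m.astype(bool)]; red=np.mean((hsv[:,0]<8)|(hsv[:,0]>170))
        if red<.6 or abs(togap(g)[1])>.08: continue
        p,f=fit([(ct,m)],COIN,[g[0],g[1],TH+.03]); print(tag,'net top gap s,l',togap(p).round(4),'yaw deg',np.degrees(p[2]-TH).round(2),'res',round(f,3))
        mm=redmask(ct['img'],(x['rect'][0]*640,x['rect'][1]*480)); q,f=fit([(ct,mm)],COIN,p); print('  red top',togap(q).round(4),np.degrees(q[2]-TH).round(2),round(f,3))
    return ct
E
python3 - <<'E'
from bench import r,cams
from h import *
c=meas(cams,'box'); cv2.imwrite('pics/top4.png',c['img'])
report(r.read_state(),(-.27,0,.30))
E
```

```text
box net top gap s,l [-0.1813 -0.0012] yaw deg -0.1 res 0.026
  red top [-0.1811 -0.0014] 0.31 0.088
t 6.55 gap s,l [-0.3459  0.0813] z 0.3107 phi-TH deg -90.09 F [ 0.9 -0.1 -0.1] w 0.0498
 tool delta [ 0.0811 -0.0761  0.0107]
```

View pics/top4.png

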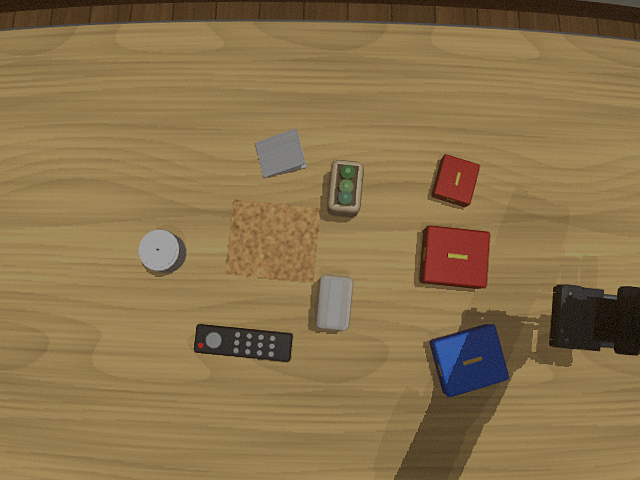

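The box is now squared: yaw ≈ 0°, lateral −1.2 mm, centre at s = −0.181. In the top picture it is at (455,257), with the other boxes unmoved. Now go behind it, turning −90°.

>>> carry_out:
  rows:
    - {"jaw":0.05,"delta_pos":[0.04,-0.038,0],"yaw":-8.5}
    - {"jaw":0.05,"delta_pos":[0.041,-0.038,0],"yaw":-8.5}
    - {"jaw":0.05,"delta_pos":[0,0,0],"yaw":-8.5}
    - {"jaw":0.05,"delta_pos":[0,0,0],"yaw":-8.5}
    - {"jaw":0.05,"delta_pos":[0,0,0],"yaw":-8.5}
    - {"jaw":0.05,"delta_pos":[0,0,0],"yaw":-8.5}
    - {"jaw":0.05,"delta_pos":[0,0,0],"yaw":-8.5}
    - {"jaw":0.05,"delta_pos":[0,0,0],"yaw":-8.5}
    - {"jaw":0.05,"delta_pos":[0,0,0],"yaw":-8.5}
    - {"jaw":0.05,"delta_pos":[0,0,0],"yaw":-8.5}

```text
time: 7.55
ee_pos: [0.5245, -0.1944, 0.311]
eef_rot: [0.764, 0.646, 0.0, 0.0]
ft_force: [0.2, -0.4, -0.1]
width: 0.0497
```

>>> carry_out:
  rows:
    - {"jaw":0.05,"delta_pos":[0,0,0],"yaw":-4.9}
    - {"jaw":0.05,"delta_pos":[0,0,0],"yaw":0}
    - {"jaw":0.05,"delta_pos":[0,0,0],"yaw":0}

```text
time: 7.85
ee_pos: [0.5244, -0.1951, 0.3109]
eef_rot: [0.739, 0.674, 0.0, 0.0]
ft_force: [-0.4, 0.3, 0.2]
width: 0.05
```

```bash
python3 - <<'E'
from bench import r,cams
from h import *
report(r.read_state(),(-.264,-.001,.203))
E
```

```text
t 7.85 gap s,l [-0.2708  0.0136] z 0.3109 phi-TH deg -0.17 F [-0.4  0.3  0.2] w 0.05
 tool delta [0.0068 0.0145 0.1079]
```

>>> carry_out:
  rows:
    - {"jaw":0.05,"delta_pos":[0.003,0.007,0.02],"yaw":-0.17}
    - {"jaw":0.05,"delta_pos":[0.002,0.0075,0.03],"yaw":0}
    - {"jaw":0.05,"delta_pos":[0,0,0.03],"yaw":0}
    - {"jaw":0.05,"delta_pos":[0,0,0.02],"yaw":0}
    - {"jaw":0.05,"delta_pos":[0,0,0.008],"yaw":0}
    - {"jaw":0.05,"delta_pos":[0,0,0],"yaw":0}
    - {"jaw":0.05,"delta_pos":[0,0,0],"yaw":0}

```text
time: 8.55
ee_pos: [0.5397, -0.1923, 0.2038]
eef_rot: [0.737, 0.675, 0.0, 0.001]
ft_force: [0.8, 0.0, 0.4]
width: 0.0505
```

```bash
python3 - <<'E'
from bench import r,cams
from h import *
report(r.read_state(),(-.15,.0,.203))
for n in('top','side'):
    c=cams.camera(n); cv2.imwrite(f'pics/{n}5.png',c['img'])
a=cv2.imread('pics/top5.png')[180:340,300:560]; b=cv2.imread('pics/side5.png')[130:300,260:500]
cv2.imwrite('pics/c5.png',np.vstack([cv2.resize(a,(480,295)),cv2.resize(b,(480,305))]))
E
```

```text
t 8.55 gap s,l [-0.2666 -0.0014] z 0.2038 phi-TH deg 0.06 F [0.8 0.  0.4] w 0.0505
 tool delta [ 0.1166 -0.0013  0.0008]
```

View pics/c5.png

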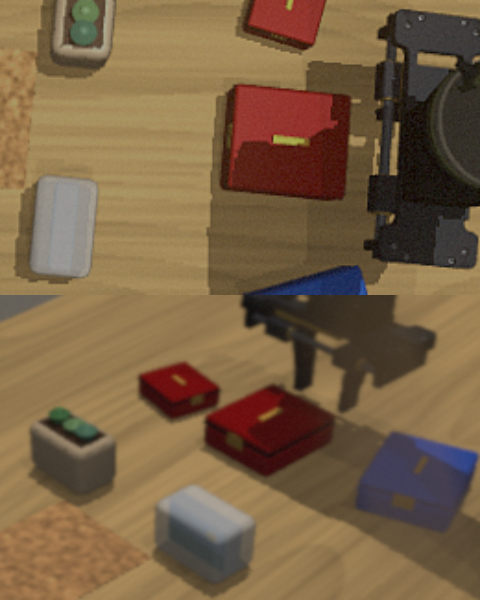

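The fingers are behind the box, square and centred: top picture crop shows the hand at the box's −x end, box clear. Push up to just before the gap, then check.

>>> carry_out:
  rows:
    - {"jaw":0.05,"delta_pos":[0.006,0,0],"yaw":0}
    - {"jaw":0.05,"delta_pos":[0.006,0,0],"yaw":0}
    - {"jaw":0.05,"delta_pos":[0.004,0,0],"yaw":0}
    - {"jaw":0.05,"delta_pos":[0.004,0,0],"yaw":0}
    - {"jaw":0.05,"delta_pos":[0.004,0,0],"yaw":0}
    - {"jaw":0.05,"delta_pos":[0.006,0,0],"yaw":0}
    - {"jaw":0.05,"delta_pos":[0.006,0,0],"yaw":0}
    - {"jaw":0.05,"delta_pos":[0.006,0,0],"yaw":0}
    - {"jaw":0.05,"delta_pos":[0.006,0,0],"yaw":0}
    - {"jaw":0.05,"delta_pos":[0.006,0,0],"yaw":0}

```text
time: 9.65
ee_pos: [0.5439, -0.1381, 0.2027]
eef_rot: [0.737, 0.676, -0.0, 0.0]
ft_force: [0.5, -2.2, -0.0]
width: 0.0502
```

>>> carry_out:
  rows:
    - {"jaw":0.05,"delta_pos":[0.006,-0.0002,0],"yaw":0}
    - {"jaw":0.05,"delta_pos":[0.006,-0.0002,0],"yaw":0}
    - {"jaw":0.05,"delta_pos":[0.006,-0.0002,0],"yaw":0}
    - {"jaw":0.05,"delta_pos":[0.006,-0.0002,0],"yaw":0}
    - {"jaw":0.05,"delta_pos":[0.006,-0.0002,0],"yaw":0}
    - {"jaw":0.05,"delta_pos":[0.006,-0.0002,0],"yaw":0}
    - {"jaw":0.05,"delta_pos":[0.006,0,0],"yaw":0}
    - {"jaw":0.05,"delta_pos":[0.005,0,0],"yaw":0}
    - {"jaw":0.05,"delta_pos":[0.003,0,0],"yaw":0}
    - {"jaw":0.05,"delta_pos":[0,0,0],"yaw":0}

```text
time: 10.65
ee_pos: [0.5471, -0.088, 0.2028]
eef_rot: [0.737, 0.676, 0.0, -0.0]
ft_force: [-0.5, 0.6, -0.2]
width: 0.0498
```

```bash
python3 - <<'E'
from bench import r,cams
from h import *
report(r.read_state(),(-.10,.0,.203))
c=meas(cams,'box'); cv2.imwrite('pics/top6.png',c['img'])
a=c['img'][180:340,280:520]; b=cams.camera('side')['img'][130:300,260:500]
cv2.imwrite('pics/c6.png',np.vstack([cv2.resize(a,(450,300)),cv2.resize(b,(450,300))]))
E
```

```text
t 10.65 gap s,l [-0.162   0.0004] z 0.2028 phi-TH deg 0.13 F [-0.5  0.6 -0.2] w 0.0498
 tool delta [ 0.062   0.0006 -0.0002]
box net top gap s,l [-0.0978  0.    ] yaw deg 0.84 res 0.106
  red top [-0.0965  0.0003] 0.17 0.133
```

View pics/c6.png

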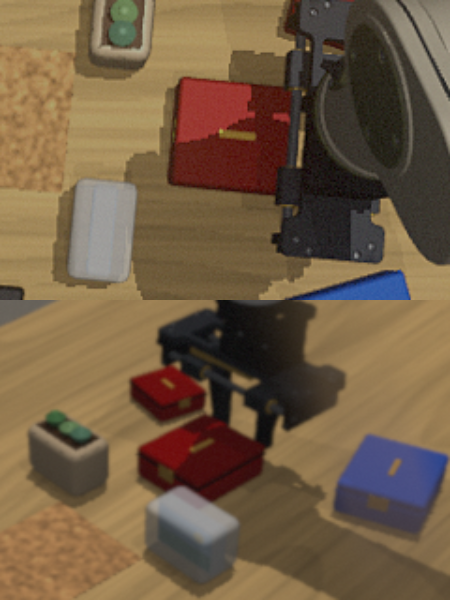

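The box lines up with the gap (lateral ≈ 0, yaw ≈ 0.2°, front 22 mm before the gap). Continue in steps, watching the lateral force.

>>> carry_out:
  rows:
    - {"jaw":0.05,"delta_pos":[0.003,0,0],"yaw":0}
    - {"jaw":0.05,"delta_pos":[0.005,0,0],"yaw":0}
    - {"jaw":0.05,"delta_pos":[0.005,0,0],"yaw":0}
    - {"jaw":0.05,"delta_pos":[0.005,0,0],"yaw":0}
    - {"jaw":0.05,"delta_pos":[0.005,0,0],"yaw":0}
    - {"jaw":0.05,"delta_pos":[0.005,0,0],"yaw":0}
    - {"jaw":0.05,"delta_pos":[0.005,0,0],"yaw":0}
    - {"jaw":0.05,"delta_pos":[0.004,0,0],"yaw":0}
    - {"jaw":0.05,"delta_pos":[0.003,0,0],"yaw":0}
    - {"jaw":0.05,"delta_pos":[0,0,0],"yaw":0}

```text
time: 11.8
ee_pos: [0.5506, -0.0482, 0.2028]
eef_rot: [0.737, 0.676, 0.0, -0.0]
ft_force: [0.5, 0.6, -0.3]
width: 0.0501
```

```bash
python3 - <<'E'
from bench import r,cams
from h import *
report(r.read_state(),(.0415,.0,.203))
c=meas(cams,'box')
a=c['img'][170:350,260:500]; b=cams.camera('side')['img'][140:320,220:460]
cv2.imwrite('pics/c7.png',np.hstack([cv2.resize(a,(400,300)),cv2.resize(b,(400,300))]))
E
```

```text
t 11.8 gap s,l [-0.1221  0.0005] z 0.2028 phi-TH deg 0.13 F [ 0.5  0.6 -0.3] w 0.0501
 tool delta [ 1.636e-01  8.000e-04 -1.000e-04]
box net top gap s,l [-0.0535  0.0008] yaw deg 1.2 res 0.145
  red top [-0.0517  0.0001] -0.21 0.163
```

View pics/c7.png

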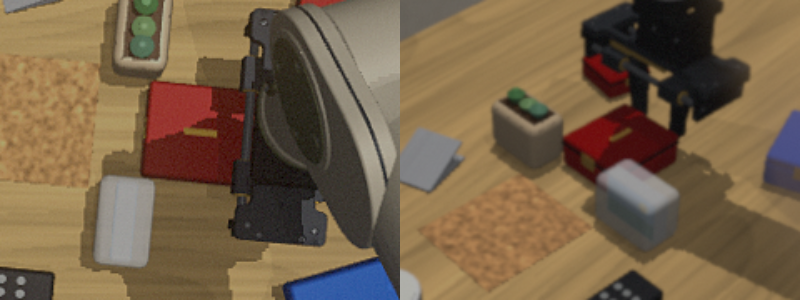

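The box front is entering the gap (crop left, 145,130), with clearance visible on both sides.

>>> carry_out:
  rows:
    - {"jaw":0.05,"delta_pos":[0.003,0,0],"yaw":0}
    - {"jaw":0.05,"delta_pos":[0.005,0,0],"yaw":0}
    - {"jaw":0.05,"delta_pos":[0.005,0,0],"yaw":0}
    - {"jaw":0.05,"delta_pos":[0.005,0,0],"yaw":0}
    - {"jaw":0.05,"delta_pos":[0.005,0,0],"yaw":0}
    - {"jaw":0.05,"delta_pos":[0.005,0,0],"yaw":0}
    - {"jaw":0.05,"delta_pos":[0.005,0,0],"yaw":0}
    - {"jaw":0.05,"delta_pos":[0.004,0,0],"yaw":0}
    - {"jaw":0.05,"delta_pos":[0.003,0,0],"yaw":0}
    - {"jaw":0.05,"delta_pos":[0,0,0],"yaw":0}

```text
time: 12.95
ee_pos: [0.554, -0.0083, 0.2028]
eef_rot: [0.737, 0.676, 0.0, -0.0]
ft_force: [-0.8, -1.3, 0.7]
width: 0.0498
```

```bash
python3 - <<'E'
from bench import r,cams
from h import *
report(r.read_state(),(.0415,.0,.203))
c=cams.camera('top')
a=c['img'][170:350,260:500]; b=cams.camera('side')['img'][140:320,220:460]
cv2.imwrite('pics/c8.png',np.hstack([cv2.resize(a,(400,300)),cv2.resize(b,(400,300))]))
E
```

```text
t 12.95 gap s,l [-0.0821  0.0006] z 0.2028 phi-TH deg 0.13 F [-0.8 -1.3  0.7] w 0.0498
 tool delta [ 0.1236  0.0009 -0.0002]
```

View pics/c8.png

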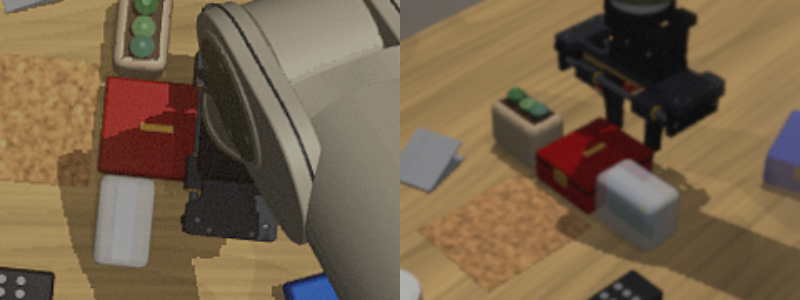

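>>> carry_out:
  rows:
    - {"jaw":0.05,"delta_pos":[0.003,0,0],"yaw":0}
    - {"jaw":0.05,"delta_pos":[0.005,0,0],"yaw":0}
    - {"jaw":0.05,"delta_pos":[0.005,0,0],"yaw":0}
    - {"jaw":0.05,"delta_pos":[0.005,0,0],"yaw":0}
    - {"jaw":0.05,"delta_pos":[0.005,0,0],"yaw":0}
    - {"jaw":0.05,"delta_pos":[0.005,0,0],"yaw":0}
    - {"jaw":0.05,"delta_pos":[0.005,0,0],"yaw":0}
    - {"jaw":0.05,"delta_pos":[0.004,0,0],"yaw":0}
    - {"jaw":0.05,"delta_pos":[0.003,0,0],"yaw":0}
    - {"jaw":0.05,"delta_pos":[0,0,0],"yaw":0}

```text
time: 14.05
ee_pos: [0.5575, 0.0315, 0.2028]
eef_rot: [0.737, 0.676, 0.0, -0.0]
ft_force: [-0.0, -0.3, -0.7]
width: 0.0501
```

```bash
python3 - <<'E'
from bench import r,cams
from h import *
report(r.read_state(),(.0415,.0,.203))
c=cams.camera('top')
a=c['img'][170:350,220:460]; b=cams.camera('side')['img'][140:320,220:460]
cv2.imwrite('pics/c9.png',np.hstack([cv2.resize(a,(400,300)),cv2.resize(b,(400,300))]))
E
```

```text
t 14.05 gap s,l [-0.0421  0.0007] z 0.2028 phi-TH deg 0.13 F [-0.  -0.3 -0.7] w 0.0501
 tool delta [ 0.0836  0.0008 -0.0002]
```

View pics/c9.png

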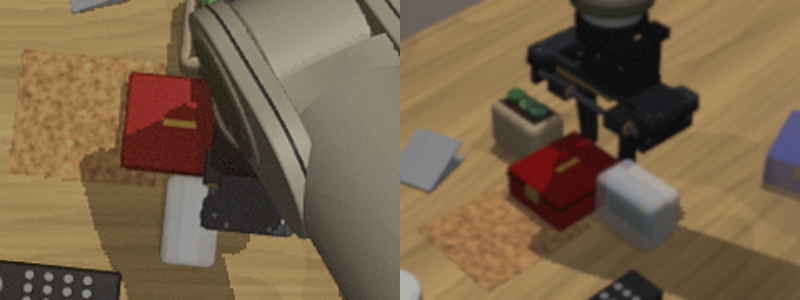

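The box is passing through cleanly with its front on the cork. Side forces are negligible and the gripper body is above the plants.

>>> carry_out:
  rows:
    - {"jaw":0.05,"delta_pos":[0.003,0,0],"yaw":0}
    - {"jaw":0.05,"delta_pos":[0.005,0,0],"yaw":0}
    - {"jaw":0.05,"delta_pos":[0.005,0,0],"yaw":0}
    - {"jaw":0.05,"delta_pos":[0.005,0,0],"yaw":0}
    - {"jaw":0.05,"delta_pos":[0.005,0,0],"yaw":0}
    - {"jaw":0.05,"delta_pos":[0.005,0,0],"yaw":0}
    - {"jaw":0.05,"delta_pos":[0.005,0,0],"yaw":0}
    - {"jaw":0.05,"delta_pos":[0.005,0,0],"yaw":0}
    - {"jaw":0.05,"delta_pos":[0.004,0,0],"yaw":0}
    - {"jaw":0.05,"delta_pos":[0,0,0],"yaw":0}

```text
time: 15.15
ee_pos: [0.5611, 0.0737, 0.2028]
eef_rot: [0.737, 0.676, 0.0, -0.0]
ft_force: [0.2, -0.1, -0.4]
width: 0.0497
```

>>> carry_out:
  rows:
    - {"jaw":0.05,"delta_pos":[0.003,0,0],"yaw":0}
    - {"jaw":0.05,"delta_pos":[0.005,0,0],"yaw":0}
    - {"jaw":0.05,"delta_pos":[0.005,0,0],"yaw":0}
    - {"jaw":0.05,"delta_pos":[0.005,0,0],"yaw":0}
    - {"jaw":0.05,"delta_pos":[0.005,0,0],"yaw":0}
    - {"jaw":0.05,"delta_pos":[0.005,0,0],"yaw":0}
    - {"jaw":0.05,"delta_pos":[0.005,0,0],"yaw":0}
    - {"jaw":0.05,"delta_pos":[0.005,0,0],"yaw":0}
    - {"jaw":0.05,"delta_pos":[0.003,0,0],"yaw":0}
    - {"jaw":0.05,"delta_pos":[0,0,0],"yaw":0}

```text
time: 16.15
ee_pos: [0.5647, 0.1144, 0.2028]
eef_rot: [0.737, 0.676, 0.0, -0.0]
ft_force: [0.1, -0.2, 0.0]
width: 0.0502
```

```bash
python3 - <<'E'
from bench import r,cams
from h import *
report(r.read_state(),(.0415,.0,.203))
c=cams.camera('top')
a=c['img'][140:370,140:440]; b=cams.camera('side')['img'][140:370,160:460]
cv2.imwrite('pics/c10.png',np.hstack([cv2.resize(a,(400,307)),cv2.resize(b,(400,307))]))
for n,q in (('side',(305,262)),):
    cs=cams.camera('side'); m=redmask(cs['img'],q); p,f=fit([(cs,m)],COIN,[.569,.178,TH]); print(togap(p),np.degrees(p[2]-TH),f)
E
```

```text
t 16.15 gap s,l [0.041  0.0009] z 0.2028 phi-TH deg 0.14 F [ 0.1 -0.2  0. ] w 0.0502
 tool delta [ 0.0005  0.0009 -0.0002]
[0.09907398 0.00279553] -0.2123250135341071 0.06220787487496593
```

View pics/c10.png

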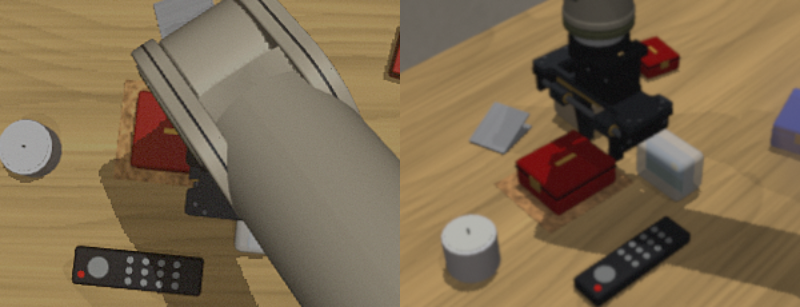

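The box looks centred on the cork. Back off, rise, and look freely.

>>> carry_out:
  rows:
    - {"jaw":0.05,"delta_pos":[-0.008,0,0],"yaw":0}
    - {"jaw":0.05,"delta_pos":[-0.012,0,0],"yaw":0}
    - {"jaw":0.05,"delta_pos":[-0.01,0,0],"yaw":0}
    - {"jaw":0.05,"delta_pos":[0,0,-0.02],"yaw":0}
    - {"jaw":0.05,"delta_pos":[0,0,-0.04],"yaw":0}
    - {"jaw":0.05,"delta_pos":[0,0,-0.05],"yaw":0}
    - {"jaw":0.05,"delta_pos":[0,0,-0.05],"yaw":0}
    - {"jaw":0.05,"delta_pos":[-0.04,0,-0.02],"yaw":0}
    - {"jaw":0.05,"delta_pos":[-0.05,0,0],"yaw":0}
    - {"jaw":0.05,"delta_pos":[-0.05,0,0],"yaw":0}

```text
time: 17.3
ee_pos: [0.5494, -0.0581, 0.3838]
eef_rot: [0.737, 0.676, 0.0, 0.001]
ft_force: [1.6, -0.8, -0.4]
width: 0.0499
```

>>> carry_out:
  rows:
    - {"jaw":0.05,"delta_pos":[-0.05,0,0],"yaw":0}
    - {"jaw":0.05,"delta_pos":[-0.05,0,0],"yaw":0}
    - {"jaw":0.05,"delta_pos":[-0.05,0,0],"yaw":0}
    - {"jaw":0.05,"delta_pos":[0,0,0],"yaw":0}
    - {"jaw":0.05,"delta_pos":[0,0,0],"yaw":0}

```text
time: 17.8
ee_pos: [0.536, -0.2074, 0.3825]
eef_rot: [0.739, 0.674, -0.0, -0.0]
ft_force: [1.0, 0.7, 0.1]
width: 0.0502
```

```bash
python3 - <<'E'
from bench import r,cams
from h import *
report(r.read_state())
c=meas(cams,'box'); cv2.imwrite('pics/top11.png',c['img'])
s=cams.camera('side'); cv2.imwrite('pics/side11.png',s['img'])
a=cv2.imread('pics/top0.png')
for n,box in (('remote',(190,320,295,365)),('clip',(250,125,310,180)),('candle',(135,225,185,275))):
    x0,y0,x1,y1=box; t=a[y0:y1,x0:x1]; R=cv2.matchTemplate(c['img'][y0-8:y1+8,x0-8:x1+8],t,cv2.TM_CCOEFF_NORMED); print(n,cv2.minMaxLoc(R)[1::2],'expect (8,8)')
E
```

```text
t 17.8 gap s,l [-0.282   0.0009] z 0.3825 phi-TH deg -0.14 F [1.  0.7 0.1] w 0.0502
box net top gap s,l [0.1017 0.0021] yaw deg -0.18 res 0.023
  red top [0.1017 0.0012] 0.11 0.05
remote (0.9929025173187256, (8, 8)) expect (8,8)
clip (0.980941653251648, (8, 8)) expect (8,8)
candle (0.9957001805305481, (8, 8)) expect (8,8)
```

View pics/top11.png

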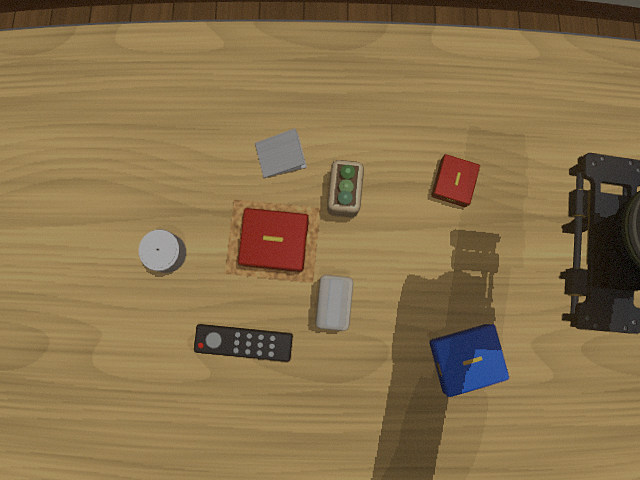

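View pics/side11.png

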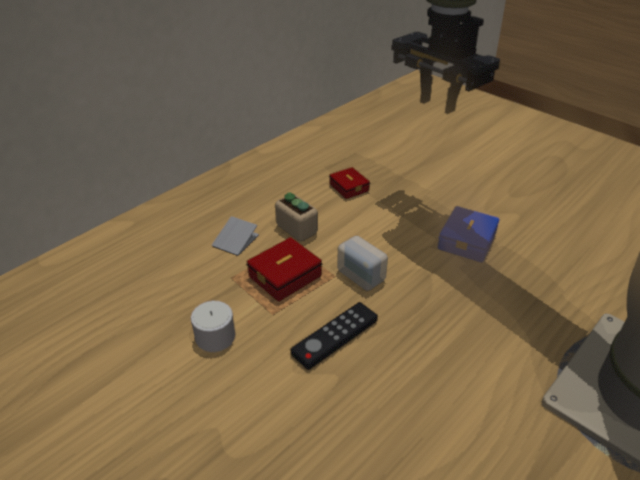

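Both pictures show the box at (273,240) top and (285,270) side, flat on the cork with a rim of cork on all sides. The robot is clear and the other things have not moved.

```bash
python3 - <<'E'
from bench import job
print(job.close_job())
E
```

```text
the job is handed in; nothing more can be done
None
```

The red coin box is standing wholly on the cork pad, and I handed the job in at about 18 s of the 54 s allowed.

**What I did:** I squared and centred the box with a two-finger push on its +y side. Then I pushed it straight through the gap from behind and withdrew the arm. The box stayed flat in every picture. The measured wrist force was never above about 3 N at any reading.

**Last checks:**
- **Position on the pad:** the box centre is about 3 mm short of the pad's centre along the push and 1–2 mm to the side, with yaw within 0.2°. That leaves at least 14 mm of cork on every side.
- **Other things:** the remote, the clip and the candle match the first top picture to the pixel. The planter, photo block and look-alike boxes also look unmoved.
- **Disagreements:** while the arm partly hid the box, pose readings differed by up to about 1.4° and 2 mm. The side camera reads about 3 mm off from the top one. Neither changes the result.

I made one mistake: a first yaw turn went the wrong way, high above the bench, and I turned it back without touching anything.

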